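# Plug the sample jar and check that the plug is not jammed

### The arm

A 6-joint arm with a two-finger parallel gripper is mounted at the origin on the work surface. World frame = base frame: x ahead of the robot, y to its left, z up, the work surface at z = 0. Lengths are in mm, angles in rad, forces in N, time in s.
With the tool pointing down it reaches from about 275 to 750 mm from the base axis. Payload 10.2 kg.
Tool frame: the origin (TCP) lies at the very end of the fingers, on their centre line; the grasp point (between the pads) lies 19 mm behind it; z points along the fingers, y is the line along which they close (so a half turn about z gives the same grasp; the last joint's range is limited). The gripper opens to 85 mm and grips with 20 to 120 N. Pads are 22 mm wide; open, the fingers measure 114 mm over their backs; the gripper's body (76 mm by 85 mm) begins 54 mm behind the grasp point. The pads swing forward as they close: fully open they stand 13 mm farther back than shut.
Start: joints at [-1.44, 0.313, 1.498, -0, 1.331, -0.223], TCP at [181.882, -492.494, 198.794] pointing down, gripper open.
Joint ranges: [-2.94, 2.94], [-0.97, 2.17], [0.19, 2.56], [-1.23, 4.37], [0.02, 3.11], [-2.88, 2.88]. Speed limits (rad/s): [2.39, 2.39, 3.01, 3.14, 3.14, 3.14].

### API

Orientations are given as a unit quaternion [w, x, y, z].
In Python, from rig import ctrl, optics gives the robot as it stands. The module is installed in compiled form; this text tells all that it offers.
- The arm moves only by the shell command python3 -m handwheel 'ROWS' [FORCE]. ROWS is JSON, a list that holds one entry, the list of rows, each a list of 5 numbers: the gripper command: -1 is fully open, 1 is shut, values between are in proportion, then the shift along the world's x, y, z in units of 50 mm (1.0 is 50 mm), then the turn about the world's z in units of 8 degrees (1.0 is 8 degrees). In form: [[[gripper, tx, ty, tz, twist], ...]]. A call has 1 to 10 rows; each row shifts and turns the commanded pose from where the row before left it; what a row does not reach is not made up. A row lasts 1/10 s, in which the tool goes at most 50 mm and 8.59 degrees, less where a joint would pass 70% of its speed; a pose out of reach is approached as far as the arm can. A call is refused whole if a number of a shift passes 1 or a number of a turn 1, either way. A call with a gripper value outside its range is refused whole. The fingers move at their own pace and stop on an object; FORCE is the grip in N (left out, the last holds). Time passes only in rows, so rows that do not move let the fingers close. It gives the time, the measured TCP pose, the force, the opening and the grip force at its end, in the units of the state.
- ctrl.sense(): the state, without advancing time (a new reading comes with each control period).
- optics.capture(name): name is "scene" or "top"; returns a dict with "img" (420x560x3 uint8, blue, green, red), "K" (3x3 intrinsics, pixels), "R" (3x3) and "t" (3): a world point X has camera coordinates R X + t. Camera axes: x right, y down, z forward; pixel columns grow to the right and rows downward; lengths in mm; the calibration is good to about 2 mm. A picture is of the moment at which its call begins. There is no depth.
- ctrl.finish_job(): hands the job in; it is judged then, once.
The state is a dict: "time_s": time; "joints": joint angles; "dq": joint speeds; "tau": joint torques, N m; "eef_pos": TCP position; "ee_rot": TCP orientation; "force": force on the tool from outside, world axes, zero at the start; "wrist_torque": the same for the moment, N m; "grip_width": opening from 0.0 (shut) to 1.0 (fully open); "grip_force": force on a finger pad.
Only numpy, scipy, OpenCV 4.12 (cv2) and the standard library are available. Lean on these libraries where they do the work, as an engineer would, in place of code of your own. Each camera call takes 0.05 s, during which the arm holds its last target. There are 200 camera calls.

### The job

Put the larger of the two grey conical plugs into the mouth of the white jar in the rack, its bar in line with the rack's long side, and press it down into its taper with about 12 N, never reaching 25 N. Then check that it has not jammed: still holding it down lightly in its seat, turn its bar about 35 degrees to either side and back in line with the rack. Leave it seated upright and let go; do not disturb the small plug or the two aluminium cups.

Things in the scene. Friction and masses are not known exactly. Their poses are not given: they have to be found in the camera images.
- plug_grip (a point): centre of the upright bar on top of the LARGER grey plastic plug (about 120 g). Bar 14 mm thick (x), 46 mm long (y), 36 mm tall; pinch it across its thickness. Below it a cone 32 mm tall, 46 mm diameter at its top, 28 mm at its lower end. This point is 18 mm above the cone's top face, 50 mm above its lower end. z up. Half a turn makes no difference.
- rack: fixed metal rack, 110 mm (x) by 240 mm (y, the long side), top plate 53 mm above the table; origin at the centre of its underside. On its z axis stands a white jar, 74 mm diameter, 60 mm at the neck, with an open tapered mouth. The jar cannot turn or shift sideways; its springy foot gives 1 mm per 6 N, up to 11 mm. The foot's height differs each time and is not measured.
- mouth_nominal (a point): on the jar's axis, at the rim's nominal height, 124 mm above the table; axes as the rack. The true rim is up to 6 mm lower or higher: find the seat by feel. Mouth 43.4 mm diameter at the rim, narrowing at the plug's taper (radius 2 mm per 7 mm of depth), 40 mm deep. A seated plug's bar centre is 23 mm above the true rim, its cone 5 mm proud; only the taper stops it.
- small_plug_grip (a point): centre of the bar of the SMALLER grey plug, which does not belong to this jar and must be left alone: cone 20 mm tall, 20 to 31 mm diameter, bar 9 mm thick (x), 28 mm long (y), 30 mm tall. The point is 35 mm above the cone's lower end. Both plugs start upright on the steel tray, about 110 mm apart, which of them is to the left varies.
- tray: fixed flat steel tray, 150 mm (x) by 240 mm (y), floor 4 mm above the table, rim 8 mm high; origin at the centre of its underside
- cup_a: loose aluminium sample cup standing upright beyond the rack, 60 mm diameter, 48 mm tall, origin at the centre of its underside; leave alone
- cup_b: a second such cup, leave alone
- jar (a joint): how far the jar has moved on its springy foot, in m: about 0 when unloaded, negative when pushed down, -0.002 at 12 N (6 N per mm); the weight of the plug alone gives about -0.0002. Says nothing of the foot's own height.

How it is judged (in metres and radians):
On the way, in this order (a step that is already met when the one before it is completed fails the run):
1. plug pressed down in its seat with at least about 8 N (jar pushed down by 1.3 mm), upright, bar in line with the rack's long side (within 0.2 rad) (contact force between plug and rack above 4 N and horizontal distance between plug_grip and mouth_nominal below 0.004 m and z of plug_grip in the frame of mouth_nominal below 0.032 m and angle between plug_grip's own z axis and vertical below 0.08 rad and angle between the y axis of plug_grip and the y axis of rack, either way round below 0.2 rad and value of joint jar below -0.0013 m), for 0.2 s.
2. bar turned at least 0.4 rad off the rack's long side while held down in the seat (jar pushed down by over 0.5 mm, about 3 N with the plug's weight) (contact force between plug and rack above 1 N and horizontal distance between plug_grip and mouth_nominal below 0.004 m and z of plug_grip in the frame of mouth_nominal below 0.032 m and angle between the y axis of plug_grip and the y axis of rack, either way round above 0.4 rad and value of joint jar below -0.0005 m), for 0.1 s.
3. bar turned back in line (within 0.17 rad), plug still in its seat (contact force between plug and rack above 0.5 N and z of plug_grip in the frame of mouth_nominal below 0.032 m and angle between the y axis of plug_grip and the y axis of rack, either way round below 0.17 rad), for 0.1 s.
At the end, for the whole second after the job is handed in: the larger plug sits released in the jar's mouth, its bar's centre within 3 mm of the jar's axis and at most 32 mm above the nominal rim, upright within 0.06 rad, bar in line with the rack's long side within 0.2 rad (horizontal distance between plug_grip and mouth_nominal below 0.003 m and z of plug_grip in the frame of mouth_nominal below 0.032 m and angle between plug_grip's own z axis and vertical below 0.06 rad and angle between the y axis of plug_grip and the y axis of rack, either way round below 0.2 rad and contact force between plug and rack above 0.3 N and contact force between plug and the fingers below 0.1 N); the robot touches nothing.
It fails at once if jar pushed down by more than 4.3 mm (over 25 N) (value of joint jar below -0.0043 m).
It fails at once if small plug moved by 15 mm (distance of small_plug_grip from where it was at the start of the episode above 0.015 m).
It fails at once if first cup moved by 15 mm (distance of cup_a from where it was at the start of the episode above 0.015 m).
It fails at once if second cup moved by 15 mm (distance of cup_b from where it was at the start of the episode above 0.015 m).
It also fails if it takes over 48 s, if anything falls off the work surface, if the arm or the gripper's body presses on something with over 40 N, if the wrist force passes 120 N, or if a joint passes its speed limit or range.

## Working session

There is one attempt and no reset: what is moved stays moved. The work goes in short steps, Python scripts to look and compute and a shell command to move; the robot and the scene stay as the last step left them, time stands still between calls to the robot, and variables do not carry over. Pictures are saved under pics/ and viewed, at most 10 in all, crops included, and the job is handed in when it is done.

```bash
mkdir -p pics; python3 - <<'E'
from rig import ctrl, optics
import cv2,numpy as np
s=ctrl.sense(); print({k:np.round(v,3).tolist() for k,v in s.items()})
for n in("scene","top"):
    c=optics.capture(n); cv2.imwrite(f"pics/{n}0.png",c["img"]); print(n,c["K"].tolist(),c["R"].round(4).tolist(),c["t"].round(1).tolist())
E
```

```text
{'time_s': 0.0, 'joints': [-1.44, 0.313, 1.498, -0.0, 1.331, -0.223], 'dq': [0.0, 0.0, -0.002, 0.0, 0.0, -0.0], 'tau': [-0.002, -41.227, -25.975, -0.0, 0.004, 0.0], 'eef_pos': [181.844, -492.19, 198.215], 'ee_rot': [-0.001, 0.984, 0.176, 0.0], 'force': [-0.423, 0.253, 0.322], 'wrist_torque': [0.025, 0.019, -0.052], 'grip_force': 0.0, 'grip_width': 0.998}
scene [[481.5400560830496, 0.0, 280.94108879074304], [0.0, 481.5400560830496, 212.02223030014684], [0.0, 0.0, 1.0]] [[-0.517, 0.8559, 0.0104], [0.6403, 0.3948, -0.6588], [-0.568, -0.334, -0.7522]] [270.3, -354.4, 1214.6]
top [[507.67921974286213, 0.0, 283.312987568896], [0.0, 507.67921974286213, 209.84431454750685], [0.0, 0.0, 1.0]] [[0.0018, -0.9998, 0.0189], [-0.9885, -0.0047, -0.1509], [0.151, -0.0184, -0.9884]] [22.5, 613.3, 986.8]
```

View pics/scene0.png

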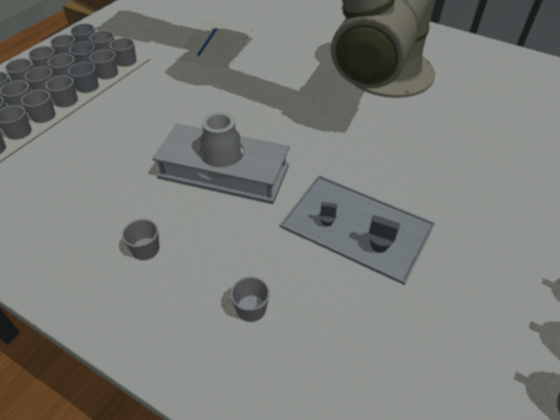

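View pics/top0.png

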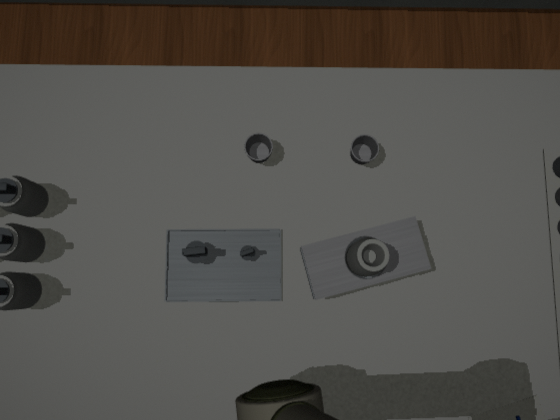

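The scene view shows the large plug at about (383,233), the small one at (328,213) and the jar at (220,140). In the top view they are at (195,252), (249,252) and (372,256). Next I'll enlarge those areas.

```bash
python3 - <<'E'
import cv2,numpy as np
t=cv2.imread("pics/top0.png");s=cv2.imread("pics/scene0.png")
def cr(i,x,y,w,h,k): return np.clip(cv2.resize(i[y:y+h,x:x+w],None,fx=k,fy=k,interpolation=cv2.INTER_CUBIC)*1.6,0,255).astype(np.uint8)
a=np.hstack([cr(t,165,225,100,60,4),cr(t,320,225,100,60,4)])
b=np.hstack([cr(s,300,190,100,60,4),cr(s,180,105,100,60,4)])
cv2.imwrite("pics/crop1.png",np.vstack([a,b]))
E
```

```text
(no output)
```

View pics/crop1.png

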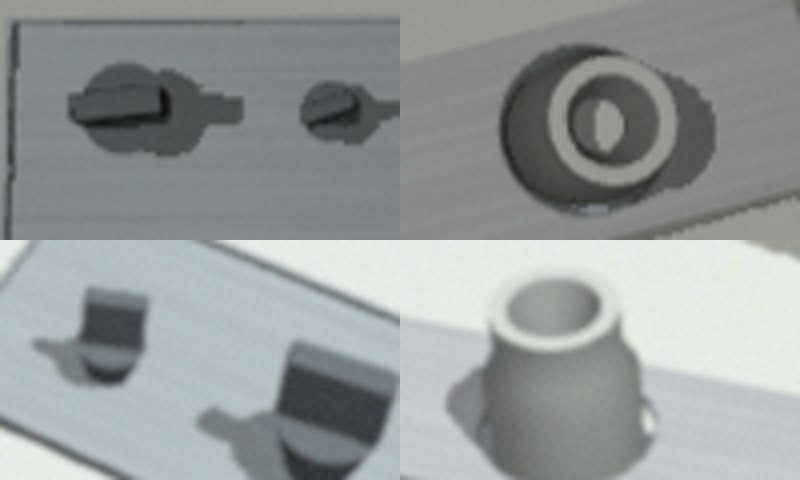

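The crops show the bars as dark slabs: the large one is around (194,251) in the top view, and the jar rim ring is around (373,256). I'll enlarge the large plug and measure the ring and rack with masks.

```bash
cat > h.py <<'E'
import cv2,numpy as np
from rig import ctrl,optics
def ray(c,p):
    o=-c["R"].T@c["t"]; d=c["R"].T@np.linalg.inv(c["K"])@np.array([p[0],p[1],1.]); return o,d/np.linalg.norm(d)
def onz(c,p,z):
    o,d=ray(c,p); return o+d*(z-o[2])/d[2]
def tri(a,p,b,q):
    o1,d1=ray(a,p);o2,d2=ray(b,q)
    s=np.linalg.lstsq(np.c_[d1,-d2],o2-o1,rcond=None)[0]
    A=o1+s[0]*d1;B=o2+s[1]*d2; return (A+B)/2,np.linalg.norm(A-B)
def cr(i,x,y,w,h,k,g=2.): return np.clip(cv2.resize(i[y:y+h,x:x+w],None,fx=k,fy=k,interpolation=cv2.INTER_CUBIC)*g,0,255).astype(np.uint8)
E
python3 - <<'E'
from h import *
c={n:optics.capture(n) for n in("top","scene")}
t,s=c["top"]["img"],c["scene"]["img"]
cv2.imwrite("pics/crop2.png",np.hstack([cr(t,175,235,50,40,8),cr(s,360,205,50,40,8)]))
g=cv2.cvtColor(t,cv2.COLOR_BGR2GRAY); print(g[246:266:2,350:396:2])
h=cv2.cvtColor(s,cv2.COLOR_BGR2GRAY); print(h[112:136:2,196:246:2])
print("rack"); print(g[225:300:5,296:440:6]); print(t[290,330],t[310,330])
E
```

```text
[[32 43 46 47 51 95 96 81 49 38 46 46 51 51 55 71 95 93 74 55 55 67 87]
 [43 45 48 46 79 95 92 42 36 39 44 49 50 53 53 54 77 94 92 54 52 54 60]
 [44 46 49 48 94 95 59 37 53 55 82 65 52 53 54 53 57 95 94 72 55 55 54]
 [45 49 50 52 95 94 41 52 59 64 94 94 78 54 54 55 55 79 94 87 55 55 52]
 [46 49 51 54 95 92 36 60 58 68 94 94 93 49 53 55 54 67 94 90 52 55 54]
 [47 49 51 51 95 93 38 58 59 66 94 95 95 47 53 52 55 70 95 90 54 55 54]
 [47 49 49 49 95 94 53 58 59 67 96 94 93 50 53 54 55 76 93 89 53 54 51]
 [46 47 49 46 82 95 85 39 58 62 94 95 70 50 51 53 56 91 95 79 54 53 53]
 [46 48 48 51 52 95 95 51 39 48 71 73 47 49 52 53 73 93 93 57 54 55 53]
 [44 46 47 50 46 81 94 93 63 32 37 42 43 47 48 70 94 94 74 54 54 53 53]]
[[147 146 145 146 145 146 146 145 143 140 138 140 139 139 141 142 145 145
  145 146 147 145 146 146 145]
 [145 146 146 146 147 145 139 138 134 126 123 120 120 120 127 134 138 140
  145 144 145 145 146 146 145]
 [146 146 145 145 144 138 136 124 110 102  98  98  94  91  92 102 125 137
  139 145 146 146 145 146 147]
 [146 145 146 145 137 134 117 100  99 100 101  98  94  91  87  8
[... 1334 characters left out ...]
6]
 [96 67 86 86 87 87 84 86 77 46 54 36 67 96 54 94 53 62 84 84 85 84 64 94]
 [95 89 87 86 88 89 85 86 81 46 46 85 62 70 53 95 53 60 84 84 84 85 81 94]
 [96 95 87 86 88 87 88 88 86 44 49 95 64 43 89 51 52 84 87 86 84 86 83 70]
 [95 96 88 88 90 85 85 86 85 38 43 47 70 94 44 55 58 86 87 85 82 82 68 71]
 [95 95 75 87 86 86 86 86 87 86 48 37 40 46 76 87 85 83 83 66 87 94 94 94]
 [95 96 62 86 86 88 86 85 88 89 86 85 86 85 83 78 67 84 96 94 94 96 94 94]
 [96 96 94 85 86 87 90 87 85 86 87 84 79 65 71 95 95 95 95 95 94 94 94 94]
 [95 95 95 88 84 85 85 86 86 78 67 86 95 95 94 95 95 94 93 94 95 94 94 94]
 [96 95 95 78 86 83 77 66 87 96 95 95 96 95 95 94 94 94 95 94 94 94 93 93]]
[86 85 85] [93 96 95]
```

View pics/crop2.png

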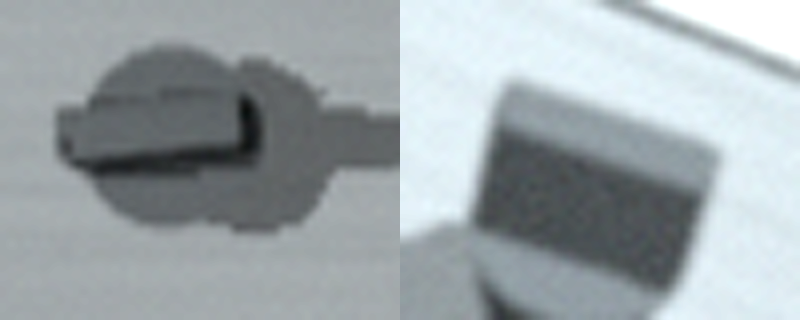

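```bash
python3 - <<'E'
from h import *
c={n:optics.capture(n) for n in("top","scene")}
T,S=c["top"],c["scene"]
print("cams",-T["R"].T@T["t"],-S["R"].T@S["t"])
o=lambda x,y,X,Y:np.array([X+(x+.5)/8-.5,Y+(y+.5)/8-.5])
tc=[o(*p,175,235) for p in[(58,108),(240,92),(240,148),(70,165)]]
sc=[o(*p,360,205) for p in[(108,80),(320,150),(300,192),(98,128)]]
mt,ms=np.mean(tc,0),np.mean(sc,0)
print("bar top tri",tri(T,mt,S,ms),onz(T,mt,72),onz(S,ms,72))
for C,q in((T,tc),(S,sc)):
    w=[onz(C,p,72) for p in q]
    for a,b in((0,1),(3,2)):
        d=w[b]-w[a]; print("ang",np.degrees(np.arctan2(d[1],d[0]))%180,np.linalg.norm(d))
E_=[]
def ell(img,thr,seed,inv):
    g=cv2.GaussianBlur(cv2.resize(cv2.cvtColor(img,cv2.COLOR_BGR2GRAY),None,fx=4,fy=4,interpolation=cv2.INTER_CUBIC),(5,5),0)
    m=(g<thr).astype(np.uint8); n,l=cv2.connectedComponents(m,connectivity=4)
    k=(l==l[seed[1]*4,seed[0]*4]).astype(np.uint8)
    cs,_=cv2.findContours(k,cv2.RETR_EXTERNAL,cv2.CHAIN_APPROX_NONE); cc=max(cs,key=cv2.contourArea)
    e=cv2.fitEllipse(cc); print(e,cv2.contourArea(cc)); return (np.array(e[0])+.5)/4-.5
a=ell(T["img"],75,(378,256),0); b=ell(S["img"],117,(220,122),0)
print(a,b,"rim tri",tri(T,a,S,b),onz(T,a,124),onz(S,b,124))
g=cv2.GaussianBlur(cv2.cvtColor(T["img"],cv2.COLOR_BGR2GRAY),(3,3),0)
P=[(x,next(y for y in range(205,290) if g[y,x]<91)) for x in range(308,412)]
v=cv2.fitLine(np.array(P,np.float32),cv2.DIST_HUBER,0,.01,.01).ravel()
w=[onz(T,v[2:]+k*v[:2],53) for k in(-40,40)];d=w[1]-w[0];print("rack ang",np.degrees(np.arctan2(d[1],d[0]))%180,w)
E
```

```text
cams [ 457.23527691   43.57728573 1067.49967255] [1056.65754493  314.19836181  677.30139833]
bar top tri (array([527.56825509, 201.56335238,  71.38022094]), np.float64(2.645460782906662)) [527.95842234 200.20555571  72.        ] [527.52216071 202.88212999  72.        ]
ang 95.24243889649003 44.41884762274464
ang 95.9073910492151 41.43978641190697
ang 96.80624166856639 45.27182966077077
ang 97.99569828134757 42.49822809081083
((1491.722412109375, 1020.4757080078125), (91.43179321289062, 94.74476623535156), 144.1372528076172) 6801.5
((874.1602783203125, 487.550537109375), (58.34587478637695, 96.94464874267578), 85.52313995361328) 4439.0
[372.55560303 254.743927  ] [218.16506958 121.51263428] rim tri (array([ 516.84779608, -138.56989115,  129.64782898]), np.float64(1.5042937177704105)) [ 517.59820264 -140.33186396  124.        ] [ 511.04430417 -142.4773103   124.        ]
rack ang 104.91466072518601 [array([544.89388263, -32.40585125,  53.        ]), array([ 586.68410898, -189.3034926 ,   53.        ])]
```

The large plug is at about (527.5, 201.5) with its bar at about 96.5°. The rim is at about (517, −138.5, 129.6) and the rack's long side at 104.9°. Now moving above the plug.

```bash
python3 -m handwheel '[[[-1,0.43,0.865,0,0.6],[-1,0.43,0.865,0,0.6],[-1,0.43,0.865,0,0.6],[-1,0.43,0.865,0,0.6],[-1,0.43,0.865,0,0.6],[-1,0.43,0.865,0,0.6],[-1,0.43,0.865,0,0.6],[-1,0.43,0.865,0,0.6],[-1,0.43,0.865,0,0.6],[-1,0.43,0.865,0,0.6]]]' 40; python3 -m handwheel '[[[-1,0.43,0.865,0,0.6],[-1,0.43,0.865,0,0.6],[-1,0.43,0.865,0,0.6],[-1,0.43,0.865,0,0.6],[-1,0.43,0.865,0,0.6],[-1,0.43,0.865,0,0.5],[-1,0,0,0,0],[-1,0,0,0,0],[-1,0,0,0,0]]]'
cat >> h.py <<'E'
def st():
    s=ctrl.sense(); w,x,y,z=s["ee_rot"]
    ya=np.degrees(np.arctan2(1-2*(x*x+z*z),2*(x*y-w*z)))
    print("t",round(s["time_s"],2),"pos",np.round(s["eef_pos"],1),"yaw_y",round(ya,1),"tilt",round(np.degrees(np.arccos(-(1-2*(x*x+y*y)))),2),"F",np.round(s["force"],2),"grip",round(s["grip_width"],3),round(s["grip_force"],1)); return s
E
python3 -c "
from h import *
st()
cs=[optics.capture(n)['img'] for n in('top','scene')]
cv2.imwrite('pics/above.png',np.hstack([cr(cs[0],165,220,100,75,4),cr(cs[1],320,170,100,75,4)]))"
```

```text
time_s: 1.3
eef_pos: [397.4, -58.1, 199.1]
ee_rot: [0.0, 0.827, 0.563, 0.0]
force: [0.8, 0.1, 0.0]
grip_width: 0.999
grip_force: 0.0
time_s: 2.2
eef_pos: [525.6, 198.7, 198.8]
ee_rot: [-0.0, 0.668, 0.744, -0.0]
force: [-0.1, 0.4, -0.7]
grip_width: 1.0
grip_force: 0.0
t 2.2 pos [525.6 198.7 198.8] yaw_y 6.2 tilt 0.02 F [-0.14  0.38 -0.68] grip 1.0 0.0
```

View pics/above.png

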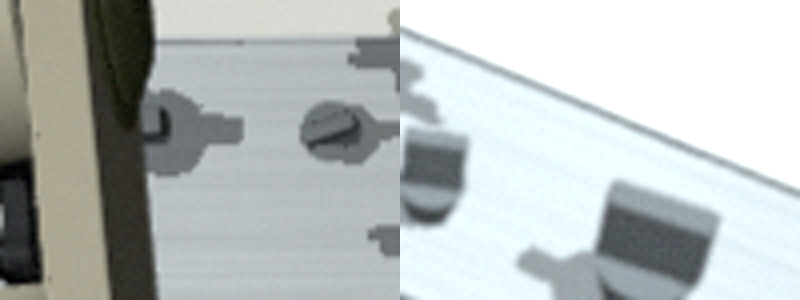

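The arm hides the plug in the top view; the scene view shows it untouched. The 85 mm opening leaves plenty of margin, so I'm descending.

```bash
python3 -m handwheel '[[[-1,0.04,0.055,-0.6,0],[-1,0,0,-0.6,0],[-1,0,0,-0.6,0],[-1,0,0,-0.5,0],[-1,0,0,-0.4,0],[-1,0,0,-0.25,0],[-1,0,0,-0.17,0],[-1,0,0,0,0]]]'; python3 -c "
from h import *
st()
cs=[optics.capture(n)['img'] for n in('top','scene')]
cv2.imwrite('pics/low.png',np.hstack([cr(cs[0],165,220,100,75,4),cr(cs[1],330,170,100,75,4)]))"
```

```text
time_s: 3.1
eef_pos: [527.7, 201.9, 42.5]
ee_rot: [-0.0, 0.668, 0.745, -0.0]
force: [-0.6, -0.3, 1.0]
grip_width: 0.999
grip_force: 0.0
t 3.1 pos [527.7 201.9  42.5] yaw_y 6.2 tilt 0.04 F [-0.61 -0.26  0.99] grip 0.999 0.0
```

View pics/low.png

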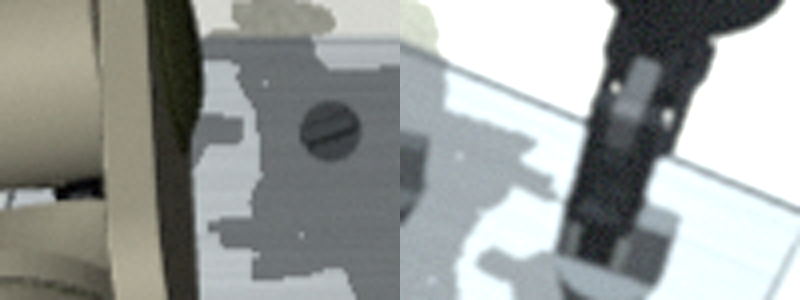

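The fingers straddle the bar. Closing now, then lifting.

```bash
python3 -m handwheel '[[[1,0,0,0,0],[1,0,0,0,0],[1,0,0,0,0],[1,0,0,0,0],[1,0,0,0,0],[1,0,0,0,0],[1,0,0,0,0],[1,0,0,0,0]]]' 50; python3 -c "
from h import *
st()"
```

```text
time_s: 4.0
eef_pos: [527.9, 202.3, 42.8]
ee_rot: [0.0, 0.667, 0.745, 0.0]
force: [0.1, -0.1, -0.2]
grip_width: 0.0
grip_force: 0.0
t 4.0 pos [527.9 202.3  42.8] yaw_y 6.3 tilt 0.0 F [ 0.1  -0.08 -0.2 ] grip 0.0 0.0
```

The gripper shut completely with no grip force, so it missed. I need a look.

```bash
python3 -c "
from h import *
c=optics.capture('scene');i=c['img']
cv2.imwrite('pics/miss.png',cr(i,310,150,133,100,6))
t=c
for p in([527.7,201.9,42.5],[527.7,201.9,61]): 
    q=c['K']@(c['R']@np.array(p)+c['t']); print(q[:2]/q[2])"
```

```text
[381.77199091 232.79791615]
[383.63829376 225.83616741]
```

View pics/miss.png

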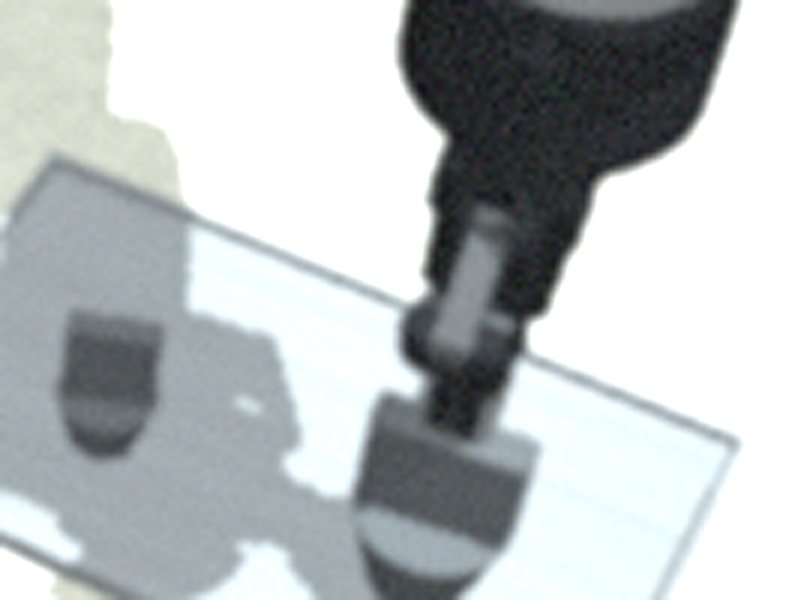

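The plug has not moved. The closed fingertips show in the scene view at about (386,222), where the bar's top (z≈72) projects, and not at z=43. I'll raise the arm and check where the tip really is against the plain background.

```bash
python3 -m handwheel '[[[1,0,0,0.4,0],[1,0,0,0.4,0],[1,0,0,0.4,0],[1,0,0,0,0],[1,0,0,0,0]]]'; python3 -c "
from h import *
s=st();print(s['joints'])
c=optics.capture('scene');i=c['img']
cv2.imwrite('pics/raised.png',cr(i,310,120,133,100,6))
for z in(60,72,80,90,100,s['eef_pos'][2],130,150): 
    q=c['K']@(c['R']@np.array([*s['eef_pos'][:2],z])+c['t']); print(z,q[:2]/q[2],(q[:2]/q[2]-[310,120])*6)"
```

```text
time_s: 4.55
eef_pos: [527.7, 202.2, 102.3]
ee_rot: [-0.0, 0.667, 0.745, -0.0]
force: [-0.3, -0.6, -0.7]
grip_width: -0.004
grip_force: 0.0
t 4.55 pos [527.7 202.2 102.3] yaw_y 6.3 tilt 0.01 F [-0.31 -0.56 -0.7 ] grip -0.004 0.0
[ 1.58684957e-01  4.89812412e-01  1.50320353e+00 -2.37633944e-05
  1.14879337e+00  4.92550412e-02]
60 [383.71348171 226.30030205] [442.28089023 637.80181233]
72 [384.95895175 221.66287959] [449.75371052 609.97727754]
80 [385.80513429 218.51217683] [454.83080575 591.073061  ]
90 [386.88123204 214.50540055] [461.28739221 567.0324033 ]
100 [387.97829718 210.42055357] [467.86978311 542.52332141]
102.32956069374052 [388.236942  209.4575073] [469.42165201 536.74504379]
130 [391.40160971 197.67408374] [488.40965824 466.04450241]
150 [393.80068081 188.74130673] [502.80408483 412.44784039]
```

View pics/raised.png

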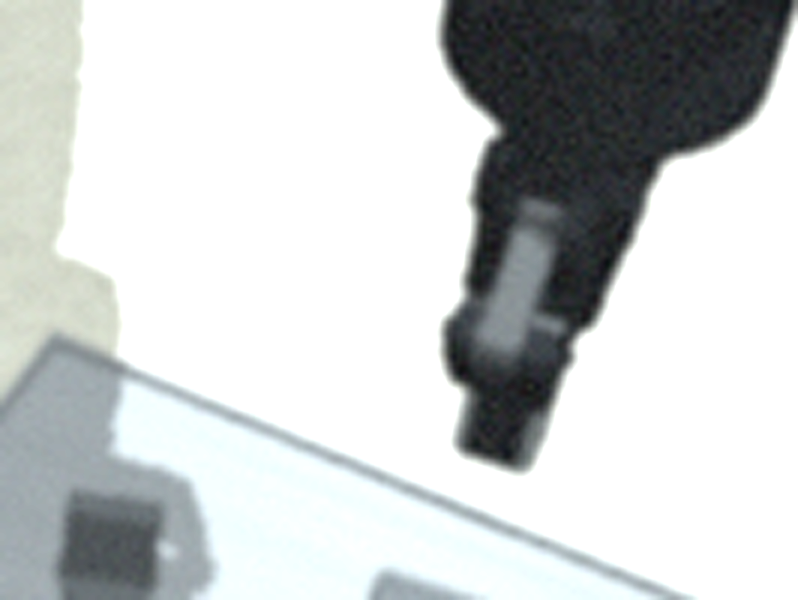

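With the TCP reported at z=102, the tip at crop (497,462) projects to z≈131 at the same xy. So the fingertips are about 29–30 mm higher than the state reports, with xy correct. I'll open and descend by that much more. Open fingers clear both the bar and the cone.

```bash
python3 -m handwheel '[[[-1,0,0,0,0],[-1,0,0,0,0],[-1,0,0,0,0],[-1,0,0,0,0],[-1,0,0,0,0],[-1,0,0,0,0],[-1,0,0,0,0]]]';  python3 -m handwheel '[[[-1,0,0,-0.4,0],[-1,0,0,-0.4,0],[-1,0,0,-0.4,0],[-1,0,0,-0.3,0],[-1,0,0,-0.2,0],[-1,0,0,-0.08,0],[-1,0,0,0,0]]]'; python3 -m handwheel '[[[1,0,0,0,0],[1,0,0,0,0],[1,0,0,0,0],[1,0,0,0,0],[1,0,0,0,0],[1,0,0,0,0],[1,0,0,0,0],[1,0,0,0,0]]]' 50
```

```text
time_s: 5.3
eef_pos: [527.9, 202.3, 102.8]
ee_rot: [0.0, 0.667, 0.745, 0.0]
force: [0.4, 0.5, -0.1]
grip_width: 1.0
grip_force: 0.0
time_s: 6.0
eef_pos: [527.9, 202.3, 13.7]
ee_rot: [-0.0, 0.667, 0.745, -0.0]
force: [-1.1, -0.3, 0.5]
grip_width: 1.001
grip_force: 0.0
time_s: 6.8
eef_pos: [528.1, 202.3, 14.0]
ee_rot: [0.0, 0.667, 0.745, 0.0]
force: [-0.7, 0.1, 3.5]
grip_width: 0.154
grip_force: 49.5
```

The bar is gripped: width 0.154 (about 13 mm) at 49.5 N. Lifting and carrying it to above the jar.

```bash
python3 -m handwheel '[[[1,0,0,0.3,0],[1,0,0,0.6,0],[1,0,0,0.8,0],[1,0,0,0.8,0],[1,0,0,0.5,0],[1,0,0,0.2,0],[1,0,0,0,0]]]'; python3 -m handwheel '[[[1,0,-0.5,0,0.1],[1,-0.02,-0.8,0,0.15],[1,-0.03,-0.8,0,0.15],[1,-0.03,-0.8,0,0.15],[1,-0.03,-0.8,0,0.15],[1,-0.03,-0.8,0,0.15],[1,-0.03,-0.8,0,0.15],[1,-0.03,-0.8,0,0.07],[1,-0.02,-0.5,0,0],[1,0,-0.2,0,0]]]'; python3 -m handwheel '[[[1,0,0,0,0],[1,0,0,0,0],[1,0,0,0,0]]]'; python3 -c "
from h import *
st()
cs=[optics.capture(n)['img'] for n in('top','scene')]
cv2.imwrite('pics/overjar.png',np.hstack([cr(cs[0],320,205,100,100,4),cr(cs[1],170,60,100,100,4)]))"
```

```text
time_s: 7.5
eef_pos: [528.1, 202.3, 174.0]
ee_rot: [0.0, 0.667, 0.745, 0.0]
force: [-0.7, 0.2, -2.1]
grip_width: 0.154
grip_force: 49.0
time_s: 8.5
eef_pos: [515.9, -139.5, 171.5]
ee_rot: [-0.002, 0.611, 0.792, -0.0]
force: [0.2, 0.7, -0.6]
grip_width: 0.154
grip_force: 49.0
time_s: 8.8
eef_pos: [516.9, -136.4, 173.4]
ee_rot: [-0.0, 0.609, 0.793, 0.0]
force: [0.0, -0.6, -1.5]
grip_width: 0.156
grip_force: 49.0
t 8.8 pos [ 516.9 -136.4  173.4] yaw_y 14.9 tilt 0.05 F [ 0.03 -0.58 -1.49] grip 0.156 49.0
```

View pics/overjar.png

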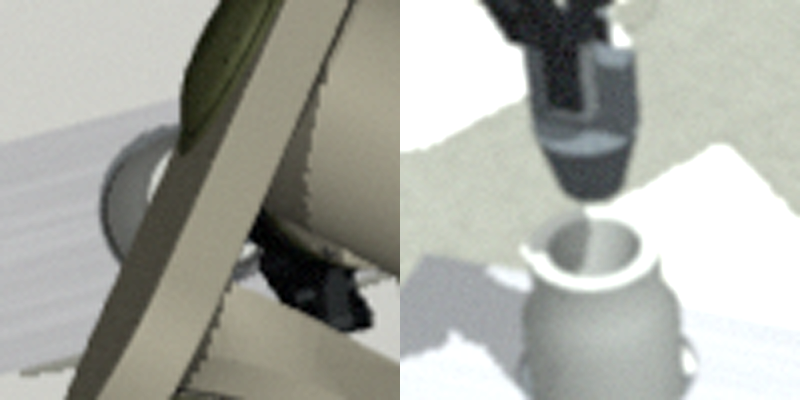

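The plug hangs upright just above the mouth; in the scene view its lower end is centred near column 218. I'll compare with projections of the expected points.

```bash
python3 -c "
from h import *
c=optics.capture('scene');g=cv2.cvtColor(c['img'],cv2.COLOR_BGR2GRAY)
P=lambda p:(lambda q:q[:2]/q[2])(c['K']@(c['R']@np.array(p,float)+c['t']))
for z in(163.4,179,195.4): print(z,P([516.9,-136.4,z]))
for d in([10,0,0],[0,10,0]): print(P(np.array([516.9,-136.4,179])+d)-P([516.9,-136.4,179]))
print(P([516.8,-138.6,129.6]))
for r in range(94,114,2): print(r,g[r,200:236])
"
```

```text
163.4 [217.03642849 106.45150721]
179 [216.22907583  99.01308419]
195.4 [215.35539263  90.96353471]
[-3.45818498  2.95511498]
[4.71348401 1.83910468]
[217.75374345 121.44471199]
94 [ 99 100  98  81  64  61  63  61  63  59  58  56  62  67  67  73  78  78
  80  78  76  75  75  71  66  62  58  50  66  88 100 103 102 100 102 101]
96 [ 99 100  98  96  82  61  60  67  73  75  77  75  75  77  80  78  78  79
  79  79  78  77  73  67  61  52  44  47  76  95 102 101 102 102 101 101]
98 [102 103 101 101  97  80  55  37  40  44  52  52  58  61  65  64  62  59
  55  52  48  46  41  37  35  37  39  62  88  99 101 101 100 102 101 101]
100 [101 103 103 102 102  97  80  50  35  31  37  35  36  33  33  35  33  34
  35  35  36  35  38  39  36  38  49  77  96  99 102 100 101 100  99  99]
102 [100 100 102 102 100 103  98  79  54  37  33  35  37  34  33  34  35  39
  36  34  37  38  38  37  34  40  64  88 100 101 101 101 102 100 101 104]
104 [100 100 100 102 101 101 100  97  82  54  37  35  38  31  35  31  37  32
  37  34  37  33  38  36  38  52  80  97 102 101 100 101 105 107 120 136]
106 [102 101 103 100 100  99 102 102  98  79  55  33  35  33  36  35  35  34
  35  35  38  34  38  34  43  64  86  99 103 109 119 129 137 145 147 149]
108 [102 102 102 102 102 100 101 101 103  99  85  63  48  41  35  34  34  34
  36  35  34  41  46  61  81 102 119 128 139 145 148 148 148 149 148 149]
110 [101 103 101 101 102 101 101 101 103 100  99  98  94  87  80  74  70  73
  76  81  84  91 101 119 136 145 148 150 148 150 150 149 149 148 148 149]
112 [ 99 100  99 102 101 103 102 100 100  99  99  97  97  95  95  96 114 128
 134 134 134 137 139 142 144 143 145 147 148 149 149 147 148 149 149 149]
```

```bash
python3 -m handwheel '[[[1,0,-0.044,-0.3,0],[1,0,0,-0.3,0],[1,0,0,-0.25,0],[1,0,0,-0.15,0],[1,0,0,-0.05,0],[1,0,0,0,0],[1,0,0,0,0]]]'; python3 -m handwheel '[[[1,0,0,-0.03,0],[1,0,0,-0.03,0],[1,0,0,0,0],[1,0,0,0,0]]]';python3 -m handwheel '[[[1,0,0,-0.02,0],[1,0,0,0,0],[1,0,0,0,0]]]'
```

```text
time_s: 9.65
eef_pos: [517.2, -140.1, 121.9]
ee_rot: [0.001, 0.61, 0.792, 0.0]
force: [-0.0, 0.3, -1.0]
grip_width: 0.154
grip_force: 49.0
time_s: 10.05
eef_pos: [516.9, -139.9, 118.3]
ee_rot: [0.0, 0.61, 0.792, 0.0]
force: [-0.5, 0.8, -1.3]
grip_width: 0.151
grip_force: 49.0
time_s: 10.35
eef_pos: [516.9, -139.9, 117.3]
ee_rot: [-0.0, 0.61, 0.792, -0.0]
force: [-0.2, 0.2, -2.1]
grip_width: 0.155
grip_force: 49.0
```

```bash
python3 -m handwheel '[[[1,0,0.024,-0.02,0],[1,0,0,-0.02,0],[1,0,0,0,0],[1,0,0,0,0]]]'; python3 -m handwheel '[[[1,0,0,-0.02,0],[1,0,0,0,0],[1,0,0,0,0]]]';python3 -m handwheel '[[[1,0,0,-0.02,0],[1,0,0,0,0],[1,0,0,0,0]]]'
```

```text
time_s: 10.75
eef_pos: [516.9, -138.7, 115.3]
ee_rot: [-0.0, 0.61, 0.792, -0.0]
force: [-1.0, -0.7, -1.9]
grip_width: 0.15
grip_force: 49.0
time_s: 11.05
eef_pos: [516.9, -138.8, 114.3]
ee_rot: [-0.0, 0.61, 0.792, -0.0]
force: [-0.6, 0.4, -0.9]
grip_width: 0.151
grip_force: 49.0
time_s: 11.35
eef_pos: [516.9, -138.7, 113.3]
ee_rot: [-0.0, 0.61, 0.792, -0.0]
force: [-0.1, 0.9, -1.3]
grip_width: 0.152
grip_force: 49.0
```

```bash
for i in 1; do python3 -m handwheel '[[[1,0,0,-0.02,0],[1,0,0,0,0],[1,0,0,0,0]]]'; python3 -m handwheel '[[[1,0,0,-0.02,0],[1,0,0,0,0],[1,0,0,0,0]]]'; python3 -m handwheel '[[[1,0,0,-0.02,0],[1,0,0,0,0],[1,0,0,0,0]]]'; done | grep -E "pos|force:"
```

```text
eef_pos: [516.9, -138.8, 112.3]
force: [0.0, 0.7, -1.9]
grip_force: 49.0
eef_pos: [517.0, -138.8, 111.3]
force: [0.3, -0.8, -1.1]
grip_force: 49.0
eef_pos: [517.0, -138.8, 110.4]
force: [1.0, -0.3, 1.5]
grip_force: 49.2
```

Contact is starting. Using finer steps.

```bash
{ python3 -m handwheel '[[[1,0,0,-0.01,0],[1,0,0,0,0],[1,0,0,0,0]]]'; python3 -m handwheel '[[[1,0,0,0,0],[1,0,0,0,0]]]'; python3 -m handwheel '[[[1,0,0,-0.01,0],[1,0,0,0,0],[1,0,0,0,0]]]'; python3 -m handwheel '[[[1,0,0,0,0],[1,0,0,0,0]]]'; } | grep -E "pos|rot|force:"
```

```text
eef_pos: [517.0, -138.8, 110.0]
ee_rot: [0.0, 0.61, 0.792, 0.0]
force: [0.9, -0.6, 3.0]
grip_force: 49.4
eef_pos: [517.0, -138.8, 109.9]
ee_rot: [0.0, 0.61, 0.792, 0.0]
force: [0.8, -1.2, 2.5]
grip_force: 49.5
eef_pos: [517.1, -138.9, 109.6]
ee_rot: [0.0, 0.61, 0.792, 0.0]
force: [0.8, 0.2, 5.5]
grip_force: 49.8
eef_pos: [517.1, -138.8, 109.5]
ee_rot: [0.0, 0.61, 0.792, 0.0]
force: [0.6, -0.1, 4.9]
grip_force: 49.8
```

It's seated: the slope is about 6 N/mm and lateral force is small. Pressing on to about 12 N.

```bash
{ python3 -m handwheel '[[[1,0.004,0,-0.01,0],[1,0,0,0,0],[1,0,0,-0.01,0],[1,0,0,0,0],[1,0,0,0,0]]]'; python3 -m handwheel '[[[1,0,0,0,0],[1,0,0,0,0],[1,0,0,0,0]]]';  } | grep -E "time|pos|rot|force:"
```

```text
time_s: 13.75
eef_pos: [517.4, -138.9, 108.9]
ee_rot: [0.001, 0.61, 0.792, 0.0]
force: [-0.0, 0.2, 8.4]
grip_force: 50.3
time_s: 14.05
eef_pos: [517.3, -138.9, 108.9]
ee_rot: [0.001, 0.61, 0.792, 0.0]
force: [-0.3, -0.4, 8.3]
grip_force: 50.3
```

```bash
{ python3 -m handwheel '[[[1,0,0,-0.011,0],[1,0,0,0,0],[1,0,0,0,0]]]'; python3 -m handwheel '[[[1,0,0,0,0],[1,0,0,0,0],[1,0,0,0,0],[1,0,0,0,0]]]';  } | grep -E "time|pos|rot|force:"
```

```text
time_s: 14.35
eef_pos: [517.4, -139.0, 108.6]
ee_rot: [0.001, 0.61, 0.792, 0.0]
force: [0.1, 0.1, 9.6]
grip_force: 50.6
time_s: 14.75
eef_pos: [517.5, -139.0, 108.6]
ee_rot: [0.001, 0.61, 0.792, 0.0]
force: [-0.4, 0.5, 10.0]
grip_force: 50.6
```

About 11.5 N held. Easing to about 6 N, then turning.

```bash
{ python3 -m handwheel '[[[1,0,0,0.008,0],[1,0,0,0.008,0],[1,0,0,0,0],[1,0,0,0,0]]]'; python3 -m handwheel '[[[1,0,0,0,0.3],[1,0,0,0,0.6],[1,0,0,0,0.6]]]';  } | grep -E "time|pos|rot|force:"; python3 -c "
from h import *
print(st()['wrist_torque'])"
```

```text
time_s: 15.15
eef_pos: [517.3, -138.9, 109.1]
ee_rot: [0.0, 0.61, 0.792, 0.0]
force: [-0.7, 0.4, 7.0]
grip_force: 50.1
time_s: 15.45
eef_pos: [517.4, -138.9, 109.0]
ee_rot: [0.001, 0.523, 0.853, 0.0]
force: [-0.2, -0.5, 6.2]
grip_force: 50.1
t 15.45 pos [ 517.4 -138.9  109. ] yaw_y 27.0 tilt 0.06 F [-0.17 -0.53  6.22] grip 0.152 50.1
[-0.16728022 -0.11378394 -0.38126588]
```

```bash
{ python3 -m handwheel '[[[1,0,0,0,0.6],[1,0,0,0,0.6],[1,0,0,0,0.6],[1,0,0,0,0.6],[1,0,0,0,0.5],[1,0,0,0,0],[1,0,0,0,0],[1,0,0,0,0]]]';  } | grep -E "time|pos|rot|force:"; python3 -c "
from h import *
print(st()['wrist_torque'])
c=optics.capture('scene');cv2.imwrite('pics/turned.png',cr(c['img'],170,60,100,100,5))"
```

```text
time_s: 16.25
eef_pos: [517.4, -138.9, 109.0]
ee_rot: [0.001, 0.342, 0.94, 0.0]
force: [1.0, -0.2, 6.0]
grip_force: 50.0
t 16.25 pos [ 517.4 -138.9  109. ] yaw_y 50.0 tilt 0.07 F [ 1.01 -0.24  6.01] grip 0.152 50.0
[-0.04791215 -0.15275928 -0.14890907]
```

View pics/turned.png

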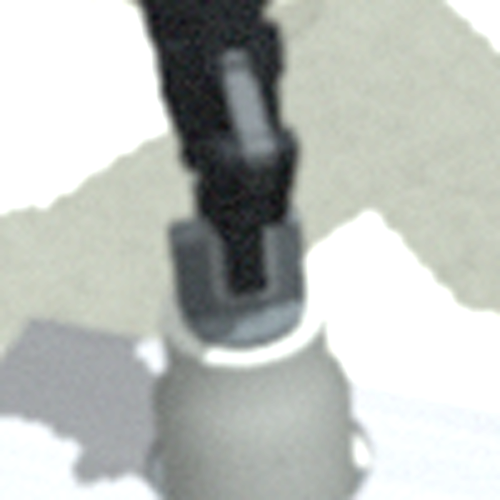

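The plug sits in the jar mouth (bar centred near (235,270) in the crop) and has turned with the gripper. Now to the other side and back in line.

```bash
{ python3 -m handwheel '[[[1,0,0,0,-0.4],[1,0,0,0,-0.6],[1,0,0,0,-0.6],[1,0,0,0,-0.6],[1,0,0,0,-0.6],[1,0,0,0,-0.6],[1,0,0,0,-0.6],[1,0,0,0,-0.6],[1,0,0,0,-0.6],[1,0,0,0,-0.6]]]'; python3 -m handwheel '[[[1,0,0,0,-0.6],[1,0,0,0,-0.6],[1,0,0,0,-0.6],[1,0,0,0,-0.6],[1,0,0,0,-0.57],[1,0,0,0,0],[1,0,0,0,0],[1,0,0,0,0]]]';  } | grep -E "time|pos|rot|force:"; python3 -c "
from h import *
st()"; { python3 -m handwheel '[[[1,0,0,0,0.3],[1,0,0,0,0.6],[1,0,0,0,0.6],[1,0,0,0,0.6],[1,0,0,0,0.6],[1,0,0,0,0.6],[1,0,0,0,0.6],[1,0,0,0,0.48],[1,0,0,0,0],[1,0,0,0,0]]]';python3 -m handwheel '[[[1,0,0,0,0],[1,0,0,0,0]]]'; } | grep -E "time|force:"; python3 -c "
from h import *
st()"
```

```text
time_s: 17.3
eef_pos: [517.2, -138.9, 108.9]
ee_rot: [0.0, 0.685, 0.728, -0.0]
force: [-0.5, -0.8, 6.7]
grip_force: 50.2
time_s: 18.1
eef_pos: [517.1, -138.8, 108.9]
ee_rot: [0.0, 0.82, 0.573, -0.0]
force: [-0.3, -0.6, 6.3]
grip_force: 50.1
t 18.1 pos [ 517.1 -138.8  108.9] yaw_y -20.1 tilt 0.02 F [-0.27 -0.61  6.29] grip 0.153 50.1
time_s: 19.1
force: [0.1, 0.1, 6.7]
grip_force: 50.0
time_s: 19.3
force: [0.1, -0.8, 6.5]
grip_force: 50.0
t 19.3 pos [ 517.3 -138.9  109. ] yaw_y 14.9 tilt 0.05 F [ 0.1  -0.83  6.53] grip 0.155 50.0
```

Back in line. Easing off, releasing and retreating upward.

```bash
{ python3 -m handwheel '[[[1,0,0,0.01,0],[1,0,0,0,0],[1,0,0,0,0]]]' 20; python3 -m handwheel '[[[0.4,0,0,0,0],[0.2,0,0,0,0],[0,0,0,0,0],[-0.2,0,0,0,0],[-0.4,0,0,0,0],[-0.4,0,0,0,0]]]';python3 -m handwheel '[[[-0.4,0,0,0.1,0],[-0.4,0,0,0.3,0],[-0.4,0,0,0.6,0],[-0.4,0,0,0.6,0],[-0.4,0,0,0.3,0],[-0.4,0,0,0,0],[-0.4,0,0,0,0]]]'; } | grep -vE "rot"; python3 - <<'E'
from h import *
st(); c=optics.capture('scene');g=cv2.cvtColor(c['img'],cv2.COLOR_BGR2GRAY)
P=lambda p:(lambda q:q[:2]/q[2])(c['K']@(c['R']@np.array(p,float)+c['t']))
print("expected bar top centre",P([517.3,-138.9,109+40+18]),"axis at cone top",P([517.3,-138.9,131]))
# expected bar top corners, bar along 104.9 deg
a=np.radians(104.9);u=np.array([np.cos(a),np.sin(a),0]);v=np.array([-u[1],u[0],0])
for i,j in((23,7),(23,-7),(-23,-7),(-23,7)): print(P(np.array([517.3,-138.9,167])+i*u+j*v).round(1))
for r in range(94,128,2): print(r,g[r,198:240])
E
```

```text
time_s: 19.6
eef_pos: [517.2, -138.8, 109.2]
force: [0.2, -1.1, 5.0]
grip_width: 0.153
grip_force: 49.8
time_s: 20.2
eef_pos: [517.0, -138.7, 109.0]
force: [0.1, 0.5, -0.1]
grip_width: 0.698
grip_force: 0.0
time_s: 20.9
eef_pos: [516.9, -138.6, 203.5]
force: [-0.7, 0.2, -0.3]
grip_width: 0.7
grip_force: 0.0
t 20.9 pos [ 516.9 -138.6  203.5] yaw_y 14.9 tilt 0.03 F [-0.68  0.24 -0.29] grip 0.7 0.0
expected bar top centre [215.55565189 104.41259379] axis at cone top [217.38618909 120.91621618]
[229.3 104.4]
[226.5 109.1]
[201.8 104.4]
[204.8  99.8]
94 [100  99  99 100 100 101 100 100 100  99 100 101 100 102 102 102 102  99
  99 101 101 102 100  99 100 101 103 101 102  99 102 101 103 102 100 101
 101 101  99 100 101 101]
96 [ 97  99  99  98 100 100 101 100 101 100 101 101  98 102 101 101 102 102
 101 102 100 101 103 102 101 103 102 100 100 102  98 102 101 101 100 100
 103 100  98  97  99  98]
98 [ 99 102 100 101 101 102 101 102 100 101 101 100 100  98 100 100  99 100
 101 101 100 101 100  99 100 101 100 100 100 100  99 100 100 101 100 101
 101 100 100 100  99  99]
100 [101 100 101 102 10
[... 1740 characters left out ...]
 [143 148 149 146 134 115  98  83  73  68  64  64  61  58  52  48  49  49
  43  42  45  43  41  40  42  43  43  44  42  44  42  50  79 117 137 139
 142 146 147 148 150 149]
122 [137 146 148 146 142 137 123 100  84  79  78  79  78  79  77  76  77  71
  69  68  65  63  59  56  53  49  49  47  47  44  44  68 107 132 140 137
 137 141 148 149 150 148]
124 [120 140 147 142 137 136 126 107  85  72  74  78  79  78  78  79  78  78
  80  78  79  80  79  78  77  76  76  73  69  58  66  98 126 139 141 130
 117 128 144 148 148 148]
126 [136 146 146 138 121 125 135 136 124 102  84  76  73  73  75  74  78  77
  79  77  80  76  79  76  75  71  69  64  76  95 117 132 139 137 127 103
  92 123 145 149 148 148]
```

The measured edges (back-edge slope about 0.17, front about 0.25, against 0.19 expected, and side columns within 1.5 px) put the released plug in place and aligned. Handing in.

```bash
python3 -c "
from rig import ctrl
print(ctrl.finish_job())"
```

```text
the job is handed in; nothing more can be done
None
```

The larger plug is seated in the jar: pressed to about 11.5 N, turned about 35° to each side without jamming, brought back in line with the rack and released, and the job is handed in at about 21 s of the 48 s allowed; no verdict was returned.

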